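# Set the stage clamp's quick-release tension

## Task

The quick-release clamp on the sample stage is too slack. Flip its cam lever fully open, then turn the adjusting nut clockwise until its tab points at the index pin, and flip the lever fully closed again to set the tension. Turn the nut only while the lever is open, and leave the loose things around the clamp where they are.

Things in the scene. Friction and masses are not known exactly. Their poses are not given: they have to be found in the camera images.
- lever_pivot (a point): Centre of the cam lever's hinge, 55 mm above the table, between two aluminium cheeks (46 mm over both, tops 66 mm above the table) on the left half of the clamp: a fixed black plate 150 x 300 x 20 mm that lies on the table with its long side across. Its orientation is the plate's: x away from the robot (short side), y to the left along the plate and along the hinge axis, z up. The lever swings in this x-z plane.
- lever_knob (a point): Centre of the black ball, 22 mm across, at the end of the cam lever, 75 mm from the hinge centre. The lever itself is a plain steel rod 12 mm thick from the hinge to the ball.
- lever (a joint): Cam lever angle (rad). 0 = fully closed, against its stop: the lever leans towards the robot (the pivot's -x), 30 degrees above level. It grows as the lever swings up and over; upright at 1.05; 2.09 = fully open, against its stop, leaning away from the robot 30 degrees above level. Friction (0.12 N m, about 2 N at the ball) keeps it where it is left; the strap under it rises a few mm as it opens.
- nut_axis (a point): Point on the vertical axis of the adjusting nut, 66 mm above the table (half-way up its tab), 150 mm to the right of the lever (along the plate's -y). The nut is a steel disc 32 mm across, 47 to 67 mm above the table. Its single steel tab, a fin 10 mm thick, reaches from the disc to 52 mm from the axis and from 55 to 77 mm above the table. The tab is free to push from either side.
- tab_tip (a point): Outer end of the nut's tab, 50 mm from the nut axis, half-way up (66 mm above the table). Its x axis points outward along the tab.
- nut (a joint): Angle of the nut (rad), growing as it turns clockwise seen from above (tightening). At 0 the tab points along the plate's +x (away from the robot), at 1.57 along the plate's -y (to the right), at 3.14 towards the robot. It turns stiffly (0.06 N m friction) and stays where it is left.
- index_pin (a point): Upright aluminium index pin, 8 mm thick, fixed, 72 mm from the nut axis, from 42 to 72 mm above the table; this point is 66 mm up. It stands on a flat arm (8 mm wide, its top 47 mm above the table) that runs out from under the nut, below the tab. Its x axis points outward from the nut axis through the pin. The wanted setting is the tab pointing at this pin; it always lies clockwise of where the tab starts.
- driver: Bystander: screwdriver, lying on the table beyond the clamp; origin under its middle.
- lens_tube: Bystander: short black lens tube, 32 mm across, 25 mm high, in front of the clamp on the robot's side; origin at its underside.
- vial: Bystander: small glass vial, 32 mm across, 45 mm high, beside the lever end of the clamp; origin at its underside.
- slide_box: Bystander: grey slide box, 85 x 50 x 30 mm, beside the nut end of the clamp; origin at its underside.

How it is judged:
By the outcome, as a careful person would: the job done as asked, in the order asked, and still so for the second after the job is handed in, with the robot touching nothing.
It also fails if it takes over 67 s, if anything falls off the work surface, if the arm or the gripper's body presses on something with over 40 N, if the wrist force passes 120 N, or if a joint passes its speed limit or range.

## Robot

A 6-joint arm with a two-finger parallel gripper is mounted at the origin on the work surface. World frame = base frame: x ahead of the robot, y to its left, z up, the work surface at z = 0. Lengths are in m, angles in rad, forces in N, time in s.
With the tool pointing down it reaches from about 0.25 to 0.725 m from the base axis. Payload 4 kg.
Tool frame: the origin (TCP) lies on the centre line of the jaws, within the pads' length; the fingertips stand 14 mm ahead of it and the grasp point (between the pads) lies 5 mm behind it; z points along the fingers, x is the direction in which the jaws open and shut, and the axes are right-handed (so a half turn about z gives the same grasp; the last joint's range is limited). The gripper opens to 85 mm and grips with 20 to 120 N. Pads are 22 mm wide; open, the fingers measure 114 mm over their backs; the gripper's body (76 mm by 85 mm) begins 54 mm behind the grasp point. The pads swing forward as they close: fully open they stand 13 mm farther back than shut.
Start: joints at [1.12, 0.241, 0.005, 1.335, 0, 1.571], TCP at [0.218, 0.45, 0.245] pointing down, gripper open.
Joint ranges: [-2.72, 2.72], [-1.05, 1.87], [-1.09, 1.28], [-1.99, 2.15], [-1.42, 1.44], [-3.14, 3.14]. Speed limits (rad/s): [2.79, 2.79, 3.14, 3.14, 3.14, 3.14].

## Interface

Orientations are given as a unit quaternion [x, y, z, w].
In Python, from workcell import bot gives the robot as it stands.
- The arm moves only by the tool play_rows, never from a script. Its argument "motion" is a list of rows, each an object with "fingers": the closure, from -1 (fully open) to 1 (shut), so that 0 is half open; "translation": the shift along the tool's x, y, z in cm, a list of three; "roll": the turn about the tool's z in degrees. A call has 1 to 20 rows; each row is the pose to reach, as a shift and turn from the pose commanded when the call began, along the tool's axes at that moment; what a row does not reach only later rows make up. A row lasts 1/12 s, in which the tool goes at most 41.7 mm and 7.16 degrees, less where a joint would pass 70% of its speed; a pose out of reach is approached as far as the arm can. A call with a gripper value outside its range is refused whole. The fingers move at their own pace and stop on an object; the grip force is fixed at half the most. Time passes only in rows, so rows that repeat a pose let the fingers close. It gives the time, the measured TCP pose, the force and the opening at its end, in the units of the state.
- bot.get_obs(): the state, without advancing time (a new reading comes with each control period).
- bot.camera(name): name is "scene" or "top"; returns a dict with "pixels" (384x512x3 uint8, red, green, blue), "intrinsics" (3x3 intrinsics, pixels), "world_to_cam" (4x4, takes a point from world to camera coordinates). Camera axes: x right, y down, z forward; pixel columns grow to the right and rows downward; lengths in m; the calibration is good to about 2 mm. A picture is of the moment at which its call begins. There is no depth.
- bot.job_done(): hands the job in, once; it reports no verdict.
The state is a dict: "clock": time; "joint_pos": joint angles; "joint_vel": joint speeds; "tau": joint torques, N m; "eef_pos": TCP position; "tool_rot": TCP orientation; "ft_force": force on the tool from outside, world axes, zero at the start; "ft_torque": the same for the moment, N m; "grip_width": finger opening in m.
Only numpy, scipy, OpenCV 4.12 (cv2) and the standard library are available. Lean on these libraries where they do the work, as an engineer would, in place of code of your own. Each camera call takes 0.05 s, during which the arm holds its last target. There are 200 camera calls.

## Working session

There is one attempt and no reset: what is moved stays moved. The work goes in short steps, Python scripts to look and compute and a tool call to move; the robot and the scene stay as the last step left them, time stands still between calls to the robot, and variables do not carry over. Pictures are saved under pics/ and viewed, about 8 in all and at most 12, crops included, and the job is handed in when it is done.

Besides the shell and the picture viewer there is one more tool, called after "Emit:" in YAML: its name, and indented under it one key for each argument. play_rows: Moves the arm, as the interface text tells. Its arguments: {"type":"object","properties":{"motion":{"type":"array","items":{"type":"object","properties":{"fingers":{"type":"number"},"translation":{"type":"array","items":{"type":"number"}},"roll":{"type":"number"}}}}},"required":["motion"]}

```bash
mkdir -p pics; cat > h.py <<'E'
import numpy as np, cv2
from workcell import bot
def snap(n,f):
    c=bot.camera(n); cv2.imwrite('pics/'+f,c['pixels'][:,:,::-1]); np.savez('pics/'+f+'.npz',**c); return c
def ray(c,uv,z):
    K=np.array(c['intrinsics']);T=np.array(c['world_to_cam']);R=T[:3,:3];o=-R.T@T[:3,3]
    d=R.T@np.linalg.inv(K)@np.array([uv[0],uv[1],1.]); return o+d*(z-o[2])/d[2]
def proj(c,p):
    K=np.array(c['intrinsics']);T=np.array(c['world_to_cam']);q=K@(T[:3,:3]@np.array(p)+T[:3,3]);return q[:2]/q[2]
E
python3 - <<'E'
from h import *
for n in('top','scene'):
    c=snap(n,n+'0.png');T=c['world_to_cam'];print(-T[:3,:3].T@T[:3,3])
    im=cv2.imread('pics/%s0.png'%n)
print(bot.get_obs())
E
```

```text
[ 4.25206314e-01 -9.56756524e-04  1.28353619e+00]
[1.129993   0.11431602 0.75691102]
{'clock': 0.1, 'joint_pos': array([ 1.12003161e+00,  2.41367526e-01,  3.86763331e-03,  1.33521420e+00,
       -6.24414378e-08,  1.57074460e+00]), 'joint_vel': array([ 0.00224323, -0.00091767,  0.00407417, -0.00157273,  0.00062669,
        0.00034606]), 'tau': array([-5.04757500e-04, -3.73138154e+01,  2.53010058e+01,  1.08909019e-02,
       -9.25283189e-06, -1.58301415e-06]), 'eef_pos': array([0.21759145, 0.44957041, 0.24449035]), 'tool_rot': array([ 8.47232586e-01,  5.31221259e-01, -8.12408315e-04,  5.09364482e-04]), 'ft_force': array([ 0.53815829,  0.46621993, -0.14998742]), 'ft_torque': array([-0.01223215,  0.00143437,  0.00507792]), 'grip_width': 0.08559655378335036}
```

View pics/top0.png

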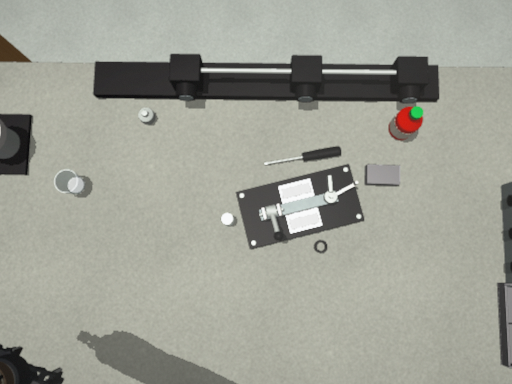

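View pics/scene0.png

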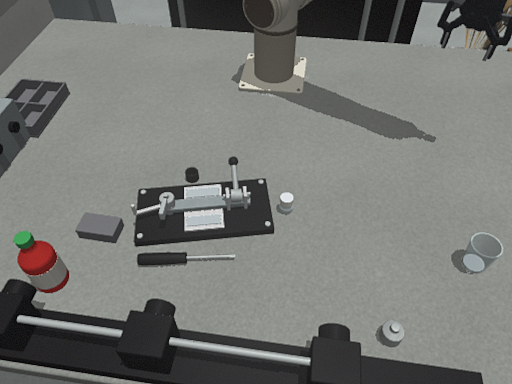

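```bash
python3 - <<'E'
import cv2
im=cv2.imread('pics/top0.png')[145:260,215:405]; a=cv2.resize(im,None,fx=4.2,fy=4.2,interpolation=cv2.INTER_CUBIC)
cv2.imwrite('pics/c1.png',a)
im=cv2.imread('pics/scene0.png')[145:275,70:310]; cv2.imwrite('pics/c2.png',cv2.resize(im,None,fx=3.3,fy=3.3,interpolation=cv2.INTER_CUBIC))
E
```

```text
(no output)
```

View pics/c1.png

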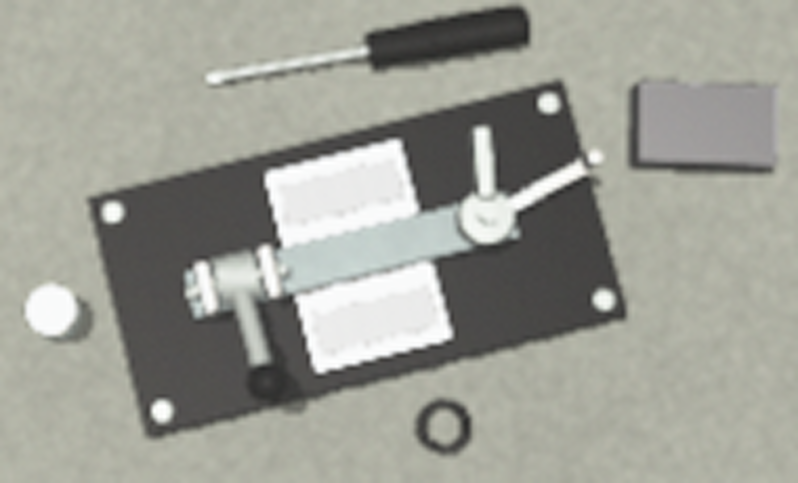

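View pics/c2.png

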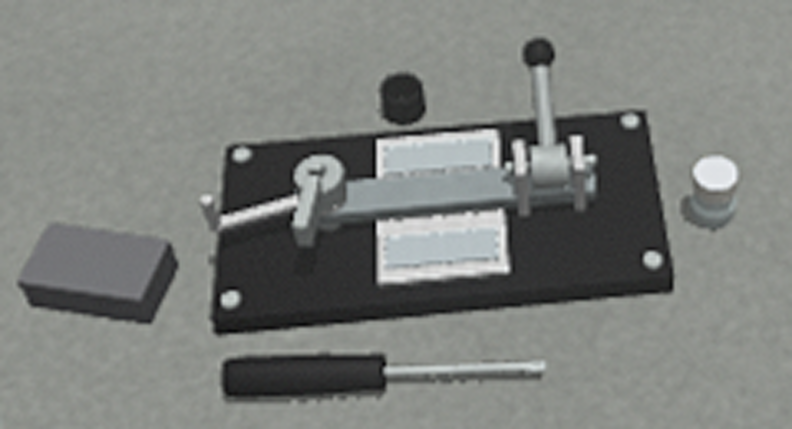

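```bash
python3 - <<'E'
from h import *
c=np.load('pics/top0.png.npz')
f=lambda u,v,z:ray(c,(215+(u+.5)/4.2-.5,145+(v+.5)/4.2-.5),z)
P={k:f(*v) for k,v in dict(nut=(486,217,.067),tab=(482,128,.077),pin=(595,157,.072),knob=(267,381,.0925),c1=(90,198,.02),c2=(562,82,.02),c3=(627,317,.02),c4=(150,437,.02),piv=(236,281,.062),vial=(52,311,.045),lens=(444,427,.025),box1=(632,84,.03),box2=(775,167,.03)).items()}
for k,v in P.items(): print(k,v.round(4))
yl=P['c1']-P['c2']+P['c4']-P['c3'];th=np.arctan2(yl[1],yl[0])-np.pi/2;print('yaw',np.degrees(th))
cen=(P['c1']+P['c2']+P['c3']+P['c4'])/4;print(cen)
for k in('tab','pin'):
    d=P[k]-P['nut'];print(k,np.hypot(*d[:2]),np.degrees(np.arctan2(d[1],d[0])))
R=np.array([[np.cos(th),-np.sin(th)],[np.sin(th),np.cos(th)]])
for k in P: print(k,(R.T@(P[k]-cen)[:2]).round(4))
E
```

```text
nut [ 0.5827 -0.1628  0.067 ]
tab [ 0.6337 -0.1595  0.077 ]
pin [ 0.6181 -0.2259  0.072 ]
knob [ 0.4844 -0.035   0.0925]
c1 [0.5978 0.0714 0.02  ]
c2 [ 0.6726 -0.216   0.02  ]
c3 [ 0.5291 -0.2535  0.02  ]
c4 [0.4537 0.0328 0.02  ]
piv [ 0.544  -0.0173  0.062 ]
vial [0.5266 0.0912 0.045 ]
lens [ 0.4617 -0.1426  0.025 ]
box1 [ 0.6699 -0.2567  0.03  ]
box2 [ 0.6199 -0.342   0.03  ]
yaw 14.666264057652747
[ 0.5632914  -0.09133344  0.02      ]
tab 0.05104310320089073 3.7387847010380852
pin 0.07231738907636853 -60.725067615648975
nut [ 0.0007 -0.0741]
tab [ 0.0508 -0.0837]
pin [ 0.019 -0.144]
knob [-0.062   0.0745]
c1 [0.0746 0.1487]
c2 [ 0.0742 -0.1483]
c3 [-0.0742 -0.1482]
c4 [-0.0746  0.1478]
piv [0.0001 0.0765]
vial [0.0107 0.1859]
lens [-0.1113 -0.0238]
box1 [ 0.0612 -0.1869]
box2 [-0.0087 -0.2568]
```

```bash
cat >> h.py <<'E'
from scipy.spatial.transform import Rotation as Ro
def to(p,xang=None):
    o=bot.get_obs();R=Ro.from_quat(o['tool_rot']).as_matrix()
    d=R.T@(np.array(p)-o['eef_pos'])*100
    a=np.degrees(np.arctan2(R[1,0],R[0,0]))
    print('shift',d.round(2),'xang',a.round(2),'roll',None if xang is None else round((a-xang+180)%360-180,1))
    return d
def st():
    o=bot.get_obs();print(o['clock'],o['eef_pos'].round(4),o['ft_force'].round(1),o['grip_width'].round(4),o['joint_pos'].round(2))
PIV=np.array([.5443,-.0188,.055]);UX=np.array([.9674,.2533,0]);NUT=np.array([.5825,-.1634,.066])
E
python3 -c "
from h import *
to([.483,-.035,.18],104.7)"
```

```text
shift [-32.04  45.     6.51] xang 64.18 roll -40.5
```

Emit:
play_rows:
  motion:
    - {"fingers": -1,"translation": [-32,45,0],"roll": -40.5}
    - {"fingers": -1,"translation": [-32,45,0],"roll": -40.5}
    - {"fingers": -1,"translation": [-32,45,0],"roll": -40.5}
    - {"fingers": -1,"translation": [-32,45,0],"roll": -40.5}
    - {"fingers": -1,"translation": [-32,45,0],"roll": -40.5}
    - {"fingers": -1,"translation": [-32,45,0],"roll": -40.5}
    - {"fingers": -1,"translation": [-32,45,0],"roll": -40.5}
    - {"fingers": -1,"translation": [-32,45,0],"roll": -40.5}
    - {"fingers": -1,"translation": [-32,45,0],"roll": -40.5}
    - {"fingers": -1,"translation": [-32,45,0],"roll": -40.5}
    - {"fingers": -1,"translation": [-32,45,0],"roll": -40.5}
    - {"fingers": -1,"translation": [-32,45,0],"roll": -40.5}
    - {"fingers": -1,"translation": [-32,45,0],"roll": -40.5}
    - {"fingers": -1,"translation": [-32,45,0],"roll": -40.5}
    - {"fingers": -1,"translation": [-32,45,0],"roll": -40.5}
    - {"fingers": -0.2,"translation": [-32,45,3],"roll": -40.5}
    - {"fingers": -0.2,"translation": [-32,45,6.5],"roll": -40.5}
    - {"fingers": -0.2,"translation": [-32,45,6.5],"roll": -40.5}
    - {"fingers": -0.2,"translation": [-32,45,6.5],"roll": -40.5}
    - {"fingers": -0.2,"translation": [-32,45,6.5],"roll": -40.5}

```text
clock: 1.77
eef_pos: [0.4839, -0.0337, 0.1815]
tool_rot: [0.611, 0.792, 0.0, 0.0]
ft_force: [0.6, -0.6, 0.5]
grip_width: 0.0513
```

```bash
python3 -c "
from h import *
st();to([.483,-.035,.0875],104.7)
c=snap('scene','s1.png');b=proj(c,[.4815,-.0353,.0925]);print(b)
im=cv2.imread('pics/s1.png')[100:250,130:330];cv2.imwrite('pics/s1c.png',cv2.resize(im,None,fx=4,fy=4,interpolation=cv2.INTER_CUBIC))"
```

```text
Traceback (most recent call last):
  File "h.py", line 18, in st
    o=bot.get_obs();print(o['clock'],o['eef_pos'].round(4),o['ft_force'].round(1),o['grip_width'].round(4),o['joint_pos'].round(2))
                                                                                  ^^^^^^^^^^^^^^^^^^^^^
AttributeError: 'float' object has no attribute 'round'
```

```bash
sed -i "s/o\['grip_width'\].round(4)/round(o['grip_width'],4)/" h.py; python3 -c "
from h import *
st();to([.483,-.035,.0875],104.7)
c=snap('scene','s1.png');b=proj(c,[.4815,-.0353,.0925]);print(b)
im=cv2.imread('pics/s1.png')[100:250,130:330];cv2.imwrite('pics/s1c.png',cv2.resize(im,None,fx=4,fy=4,interpolation=cv2.INTER_CUBIC))"
```

```text
1.7667 [ 0.4839 -0.0337  0.1815] [ 0.6 -0.6  0.5] 0.0513 [-0.07  0.25 -0.15  1.17  0.   -0.33]
shift [-0.1  -0.13  9.4 ] xang 104.71 roll 0.0
[232.76559812 160.95859423]
```

View pics/s1c.png

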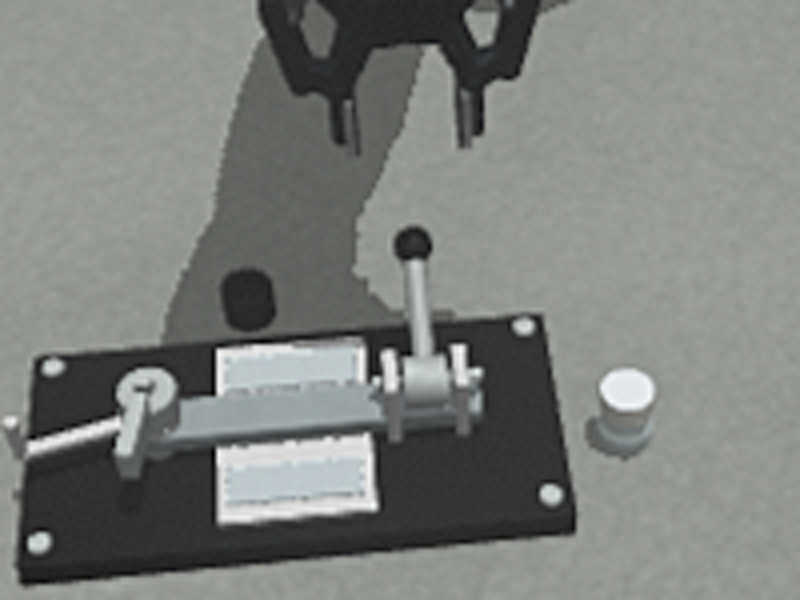

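Emit:
play_rows:
  motion:
    - {"fingers": -0.2,"translation": [-0.1,-0.25,3]}
    - {"fingers": -0.2,"translation": [-0.1,-0.25,6]}
    - {"fingers": -0.2,"translation": [-0.1,-0.25,8.5]}
    - {"fingers": -0.2,"translation": [-0.1,-0.25,9.4]}
    - {"fingers": -0.2,"translation": [-0.1,-0.25,9.4]}
    - {"fingers": 0.2,"translation": [-0.1,-0.25,9.4]}
    - {"fingers": 0.6,"translation": [-0.1,-0.25,9.4]}
    - {"fingers": 0.6,"translation": [-0.1,-0.25,9.4]}
    - {"fingers": 0.6,"translation": [-0.1,-0.25,9.4]}
    - {"fingers": 0.6,"translation": [-0.1,-0.25,9.4]}
    - {"fingers": 0.6,"translation": [-0.1,-0.25,9.4]}

```text
schema error: expected keys fingers, translation, roll
```

```bash
python3 -c "
from h import *
st()
import math
for n,(a,b) in dict(open=(0,2.12),).items():
  for t in np.linspace(a,b,16):
    p=lambda t:(-75*math.cos(math.pi/6+t),75*math.sin(math.pi/6+t))
    print(round(t,2),round((p(t)[0]-p(a)[0])/10,2),round(-(p(t)[1]-p(a)[1])/10,2))"
```

```text
1.8167 [ 0.4847 -0.0337  0.1822] [-0.2  0.3  0.5] 0.0511 [-0.07  0.25 -0.15  1.17  0.   -0.33]
0.0 0.0 -0.0
0.14 0.59 -0.88
0.28 1.3 -1.66
0.42 2.12 -2.34
0.57 3.02 -2.9
0.71 3.99 -3.32
0.85 5.01 -3.6
0.99 6.06 -3.74
1.13 7.12 -3.72
1.27 8.17 -3.56
1.41 9.18 -3.25
1.55 10.14 -2.8
1.7 11.03 -2.23
1.84 11.82 -1.53
1.98 12.51 -0.72
2.12 13.08 0.17
```

Emit:
play_rows:
  motion:
    - {"fingers": -0.2,"translation": [-0.1,-0.2,3],"roll": 0}
    - {"fingers": -0.2,"translation": [-0.1,-0.2,6],"roll": 0}
    - {"fingers": -0.2,"translation": [-0.1,-0.2,8.5],"roll": 0}
    - {"fingers": -0.2,"translation": [-0.1,-0.2,9.4],"roll": 0}
    - {"fingers": -0.2,"translation": [-0.1,-0.2,9.4],"roll": 0}
    - {"fingers": 0.2,"translation": [-0.1,-0.2,9.4],"roll": 0}
    - {"fingers": 0.6,"translation": [-0.1,-0.2,9.4],"roll": 0}
    - {"fingers": 0.6,"translation": [-0.1,-0.2,9.4],"roll": 0}
    - {"fingers": 0.6,"translation": [-0.1,-0.2,9.4],"roll": 0}
    - {"fingers": 0.6,"translation": [-0.1,-0.2,9.4],"roll": 0}
    - {"fingers": 0.6,"translation": [-0.1,-0.2,9.4],"roll": 0}

```text
clock: 2.73
eef_pos: [0.4827, -0.0353, 0.0873]
tool_rot: [0.611, 0.792, 0.001, 0.001]
ft_force: [0.5, 2.0, 2.1]
grip_width: 0.0187
```

Emit:
play_rows:
  motion:
    - {"fingers": 0.6,"translation": [0,0,0],"roll": 0}
    - {"fingers": 1,"translation": [0,0,0],"roll": 0}
    - {"fingers": 1,"translation": [0,0,0],"roll": 0}
    - {"fingers": 1,"translation": [0,0,0],"roll": 0}

```text
clock: 3.07
eef_pos: [0.4822, -0.0355, 0.0864]
tool_rot: [0.611, 0.792, 0.0, 0.0]
ft_force: [1.3, 1.8, 2.1]
grip_width: 0.0187
```

```bash
python3 -c "
from h import *
st()
c=snap('scene','s2.png')
im=cv2.imread('pics/s2.png')[110:210,170:300];cv2.imwrite('pics/s2c.png',cv2.resize(im,None,fx=6,fy=6,interpolation=cv2.INTER_CUBIC))"
```

```text
3.0667 [ 0.4822 -0.0355  0.0864] [1.3 1.8 2.1] 0.0187 [-0.07  0.34 -0.3   0.93  0.   -0.33]
```

View pics/s2c.png

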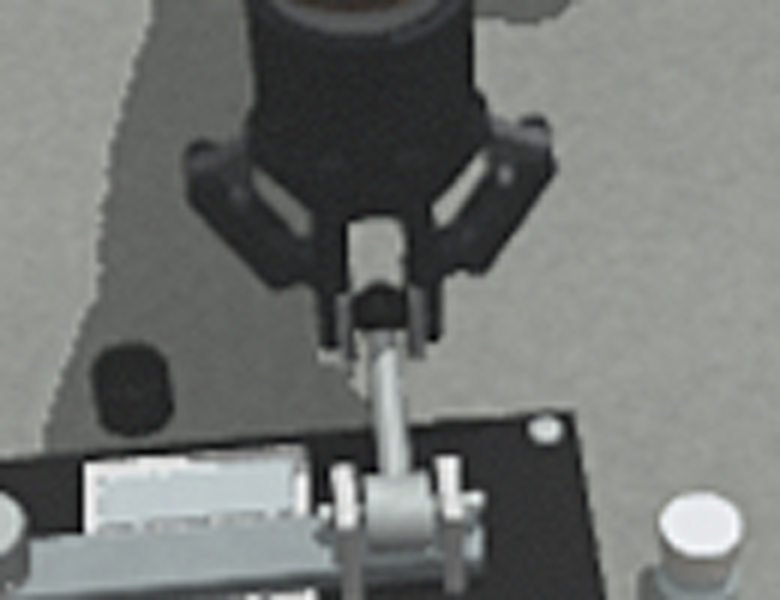

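Emit:
play_rows:
  motion:
    - {"fingers": 1,"translation": [0,0.59,-0.88],"roll": 0}
    - {"fingers": 1,"translation": [0,1.3,-1.66],"roll": 0}
    - {"fingers": 1,"translation": [0,2.12,-2.34],"roll": 0}
    - {"fingers": 1,"translation": [0,3.02,-2.9],"roll": 0}
    - {"fingers": 1,"translation": [0,3.99,-3.32],"roll": 0}
    - {"fingers": 1,"translation": [0,5.01,-3.6],"roll": 0}
    - {"fingers": 1,"translation": [0,6.06,-3.74],"roll": 0}
    - {"fingers": 1,"translation": [0,7.12,-3.72],"roll": 0}
    - {"fingers": 1,"translation": [0,8.17,-3.56],"roll": 0}
    - {"fingers": 1,"translation": [0,9.18,-3.25],"roll": 0}
    - {"fingers": 1,"translation": [0,10.14,-2.8],"roll": 0}
    - {"fingers": 1,"translation": [0,11.03,-2.23],"roll": 0}
    - {"fingers": 1,"translation": [0,11.82,-1.53],"roll": 0}
    - {"fingers": 1,"translation": [0,12.51,-0.72],"roll": 0}
    - {"fingers": 1,"translation": [0,13.08,0.15],"roll": 0}
    - {"fingers": 1,"translation": [0,13.1,0.2],"roll": 0}
    - {"fingers": 1,"translation": [0,13.1,0.3],"roll": 0}
    - {"fingers": 1,"translation": [0,13.1,0.3],"roll": 0}

```text
clock: 4.62
eef_pos: [0.608, -0.0024, 0.0829]
tool_rot: [0.611, 0.792, -0.0, -0.0]
ft_force: [0.3, -0.2, 0.1]
grip_width: 0.0001
```

```bash
python3 -c "
from h import *
st()
print(PIV+UX*.065+[0,0,.0325])
c=snap('scene','s3.png')
im=cv2.imread('pics/s3.png')[110:240,130:300];cv2.imwrite('pics/s3c.png',cv2.resize(im,None,fx=4.5,fy=4.5,interpolation=cv2.INTER_CUBIC))"
```

```text
4.6167 [ 0.608  -0.0024  0.0829] [ 0.3 -0.2  0.1] 0.0001 [-0.    0.56  0.05  1.06 -0.   -0.26]
[ 0.607181  -0.0023355  0.0875   ]
```

View pics/s3c.png

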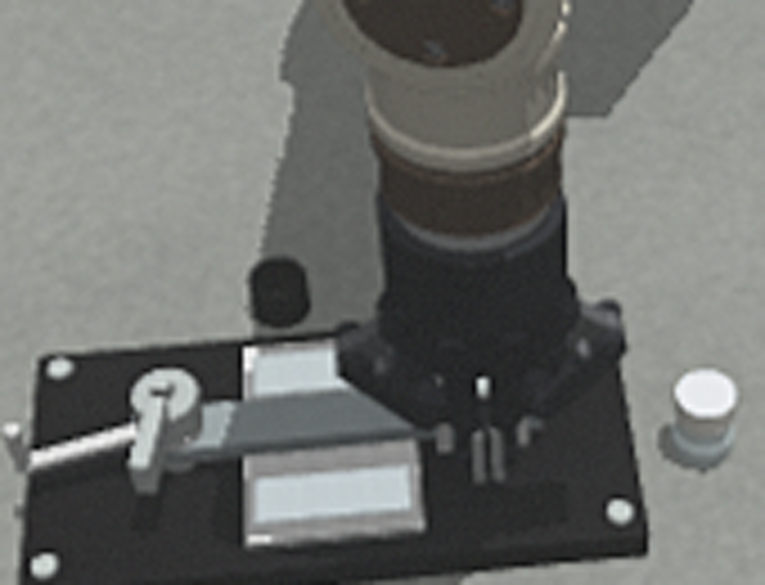

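Emit:
play_rows:
  motion:
    - {"fingers": 1,"translation": [0,0.5,-1.5],"roll": 0}
    - {"fingers": 1,"translation": [0,1,-4],"roll": 0}
    - {"fingers": 1,"translation": [0,1,-7.5],"roll": 0}
    - {"fingers": 1,"translation": [0,1,-11],"roll": 0}
    - {"fingers": 1,"translation": [0,1,-12],"roll": 0}
    - {"fingers": 1,"translation": [0,-16,-14],"roll": 0}
    - {"fingers": 1,"translation": [0,-16,-14],"roll": 0}
    - {"fingers": 1,"translation": [0,-16,-14],"roll": 0}
    - {"fingers": 1,"translation": [0,-16,-14],"roll": 0}
    - {"fingers": 1,"translation": [0,-16,-14],"roll": 0}
    - {"fingers": 1,"translation": [0,-16,-14],"roll": 0}

```text
clock: 5.58
eef_pos: [0.4514, -0.0434, 0.2245]
tool_rot: [0.612, 0.791, 0.0, 0.001]
ft_force: [0.5, -0.2, -0.3]
grip_width: 0.0
```

```bash
python3 -c "
from h import *
st()
c=snap('scene','s4.png')
for t in(0,.5,1.05,1.57,2.09): print(t,proj(c,PIV+UX*.075*-np.cos(np.pi/6+t)+[0,0,.075*np.sin(np.pi/6+t)]))
im=cv2.imread('pics/s4.png')[110:240,130:300];cv2.imwrite('pics/s4c.png',cv2.resize(im,None,fx=4.5,fy=4.5,interpolation=cv2.INTER_CUBIC))"
```

```text
5.5833 [ 0.4514 -0.0434  0.2245] [ 0.5 -0.2 -0.3] 0.0 [-0.1   0.16 -0.15  1.26 -0.   -0.35]
0 [232.78943661 160.94990359]
0.5 [233.13127938 160.70574133]
1.05 [234.31541464 170.35418836]
1.57 [235.92883595 187.03075854]
2.09 [237.51324237 205.92986462]
```

View pics/s4c.png

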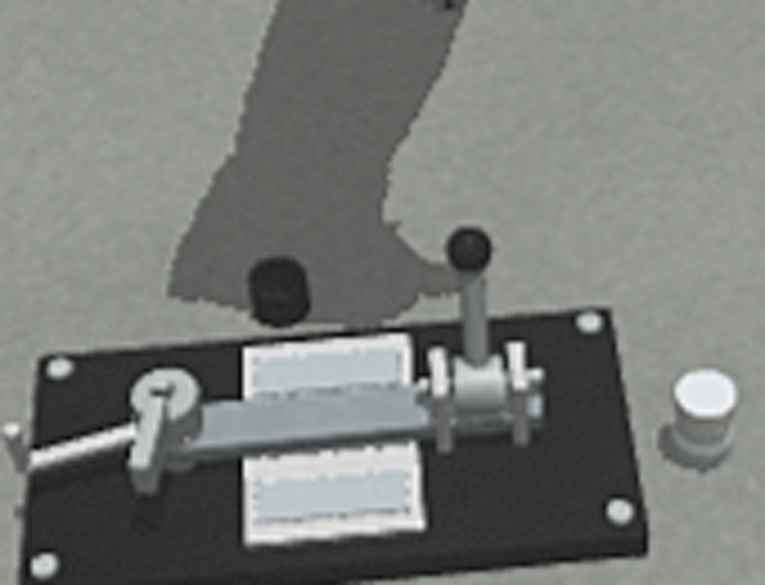

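Emit:
play_rows:
  motion:
    - {"fingers": 1,"translation": [0,0,4],"roll": 0}
    - {"fingers": 1,"translation": [0,0,8],"roll": 0}
    - {"fingers": 1,"translation": [0,1,11.2],"roll": 0}
    - {"fingers": 1,"translation": [0,3,11.2],"roll": 0}
    - {"fingers": 1,"translation": [0,5,11.2],"roll": 0}
    - {"fingers": 1,"translation": [0,6,11.2],"roll": 0}
    - {"fingers": 1,"translation": [0,7,11.2],"roll": 0}
    - {"fingers": 1,"translation": [0,8,11.2],"roll": 0}
    - {"fingers": 1,"translation": [0,9,11.2],"roll": 0}
    - {"fingers": 1,"translation": [0,10,11.2],"roll": 0}
    - {"fingers": 1,"translation": [0,11,11.2],"roll": 0}
    - {"fingers": 1,"translation": [0,11.8,11.2],"roll": 0}
    - {"fingers": 1,"translation": [0,12.5,11.2],"roll": 0}
    - {"fingers": 1,"translation": [0,13.2,11.2],"roll": 0}
    - {"fingers": 1,"translation": [0,13.7,11.2],"roll": 0}
    - {"fingers": 1,"translation": [0,14.1,11.2],"roll": 0}
    - {"fingers": 1,"translation": [0,14.1,11.2],"roll": 0}

```text
clock: 7.05
eef_pos: [0.5908, -0.0069, 0.111]
tool_rot: [0.611, 0.792, 0.0, -0.0]
ft_force: [-2.0, -1.1, 0.1]
grip_width: -0.0002
```

```bash
python3 -c "
from h import *
st()
o=bot.get_obs()['eef_pos']-PIV;print('local x',o@UX)
c=snap('scene','s5.png')
im=cv2.imread('pics/s5.png')[110:240,130:300];cv2.imwrite('pics/s5c.png',cv2.resize(im,None,fx=4.5,fy=4.5,interpolation=cv2.INTER_CUBIC))"
```

```text
7.05 [ 0.5908 -0.0069  0.111 ] [-2.  -1.1  0.1] -0.0002 [-0.01  0.5   0.03  1.1   0.   -0.27]
local x 0.04804462403845631
```

View pics/s5c.png

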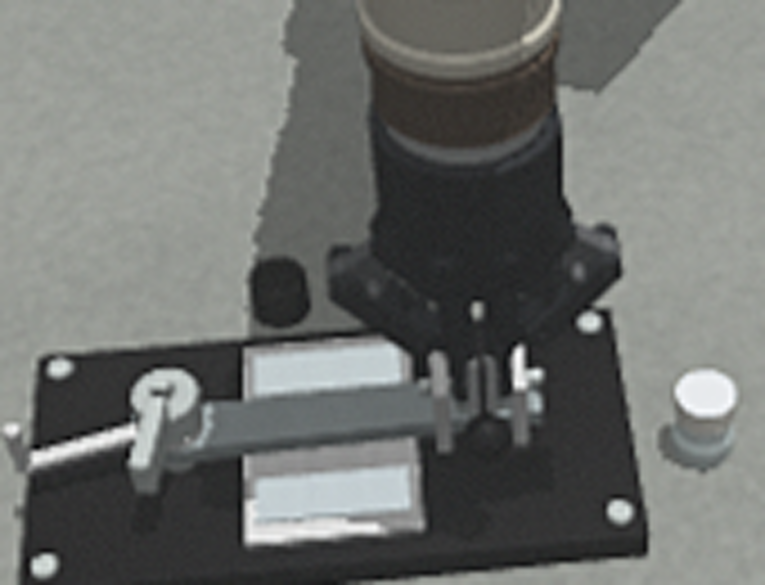

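Emit:
play_rows:
  motion:
    - {"fingers": 1,"translation": [0,0.3,-0.2],"roll": 0}
    - {"fingers": 1,"translation": [0,0.5,-0.2],"roll": 0}
    - {"fingers": 1,"translation": [0,0.5,-0.2],"roll": 0}

```text
clock: 7.35
eef_pos: [0.5947, -0.0061, 0.1141]
tool_rot: [0.611, 0.792, -0.0, 0.0]
ft_force: [-5.2, -0.9, 3.0]
grip_width: 0.0002
```

Emit:
play_rows:
  motion:
    - {"fingers": 1,"translation": [0,-0.3,-1],"roll": 0}
    - {"fingers": 1,"translation": [0,0,-2.5],"roll": 0}
    - {"fingers": 1,"translation": [0,1.3,-2.5],"roll": 0}
    - {"fingers": 1,"translation": [0,1.3,-1.5],"roll": 0}
    - {"fingers": 1,"translation": [0,1.3,-0.6],"roll": 0}
    - {"fingers": 1,"translation": [0,1.3,-0.3],"roll": 0}
    - {"fingers": 1,"translation": [0,1.3,0],"roll": 0}
    - {"fingers": 1,"translation": [0,1.3,0],"roll": 0}

```text
clock: 8.02
eef_pos: [0.6084, -0.0024, 0.1165]
tool_rot: [0.611, 0.792, 0.002, 0.002]
ft_force: [-3.2, 0.1, 17.3]
grip_width: -0.0002
```

Emit:
play_rows:
  motion:
    - {"fingers": 1,"translation": [0,0,-2],"roll": 0}
    - {"fingers": 1,"translation": [0,0,-5],"roll": 0}
    - {"fingers": 1,"translation": [0,-4,-7],"roll": 0}
    - {"fingers": 0,"translation": [0,-8,-9],"roll": 0}
    - {"fingers": 0,"translation": [0,-12,-9],"roll": 0}
    - {"fingers": 0,"translation": [0,-15,-9],"roll": 0}
    - {"fingers": 0,"translation": [0,-15,-9],"roll": 0}

```text
clock: 8.6
eef_pos: [0.4536, -0.0413, 0.2013]
tool_rot: [0.612, 0.791, -0.003, -0.004]
ft_force: [-1.2, -0.3, -0.9]
grip_width: 0.0429
```

```bash
python3 - <<'E'
from h import *
st()
c=np.load('pics/s5.png.npz')
f=lambda u,v,z,k=4.5,o=(130,110):ray(c,(o[0]+(u+.5)/k-.5,o[1]+(v+.5)/k-.5),z)
n=f(165,392,.067);
for nm,p in dict(pin=f(12,428,.072),pin2=f(208,201,.072,3.3,(70,145)),tab=f(146,462,.077)).items():
    for m in(n,NUT):
        d=p-m;print(nm,p.round(4),np.hypot(*d[:2]).round(4),np.degrees(np.arctan2(d[1],d[0])))
print(n)
t=snap('top','t2.png');s=snap('scene','s6.png')
a=cv2.resize(cv2.imread('pics/t2.png')[150:240,235:385],None,fx=5.2,fy=5.2,interpolation=cv2.INTER_CUBIC)[:,:780]
b=cv2.resize(cv2.imread('pics/s6.png')[180:240,125:275],None,fx=5.2,fy=5.2,interpolation=cv2.INTER_CUBIC)
a=np.vstack([a[:290],b]);cv2.imwrite('pics/v6.png',a);print(a.shape)
E
```

```text
8.6 [ 0.4536 -0.0413  0.2013] [-1.2 -0.3 -0.9] 0.0429 [-0.09  0.19 -0.18  1.21 -0.   -0.34]
pin [ 0.6191 -0.2254  0.072 ] 0.0719 -60.40776743202613
pin [ 0.6191 -0.2254  0.072 ] 0.072 -59.42963702083619
pin2 [ 0.6212 -0.2238  0.072 ] 0.0716 -58.34650402065086
pin2 [ 0.6212 -0.2238  0.072 ] 0.0718 -57.36901220024627
tab [ 0.6333 -0.1557  0.077 ] 0.0502 8.305205008737346
tab [ 0.6333 -0.1557  0.077 ] 0.0514 8.662687793865564
[ 0.58363624 -0.16291026  0.067     ]
(602, 780, 3)
```

View pics/v6.png

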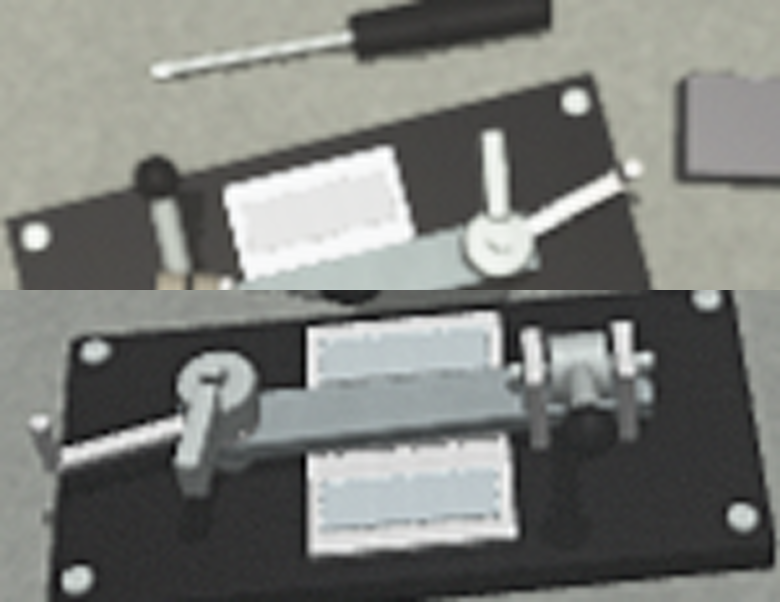

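```bash
python3 - <<'E'
from h import *
def g(file,o,pts):
    c=np.load(file);f=lambda u,v,z:ray(c,(o[0]+(u+.5)/5.2-.5,o[1]+(v+.5)/5.2-.5),z)
    P=[f(*p) for p in pts];n=P[0];print(n.round(4))
    for p in P[1:]:
        for m in(n,NUT): d=p-m;print(p.round(4),np.hypot(*d[:2]).round(4),np.degrees(np.arctan2(d[1],d[0])).round(1))
g('pics/t2.png.npz',(235,150),[(499,244,.067),(493,133,.077),(633,169,.072)])
g('pics/s6.png.npz',(125,180),[(217,90,.067),(195,167,.077),(40,133,.072)])
E
```

```text
[ 0.5822 -0.1633  0.067 ]
[ 0.6335 -0.1595  0.077 ] 0.0515 4.3
[ 0.6335 -0.1595  0.077 ] 0.0511 4.4
[ 0.6179 -0.226   0.072 ] 0.0721 -60.3
[ 0.6179 -0.226   0.072 ] 0.0719 -60.5
[ 0.5841 -0.1627  0.067 ]
[ 0.6318 -0.156   0.077 ] 0.0482 7.9
[ 0.6318 -0.156   0.077 ] 0.0499 8.5
[ 0.6203 -0.225   0.072 ] 0.0721 -59.9
[ 0.6203 -0.225   0.072 ] 0.0723 -58.5
```

```bash
python3 -c "
from h import *
to([.6228,-.1595,.150],95);to([.6228,-.1595,.070],95)"
```

```text
shift [-15.59  12.74   5.22] xang 104.61 roll 9.6
shift [-15.59  12.76  13.22] xang 104.61 roll 9.6
```

Emit:
play_rows:
  motion:
    - {"fingers": 0,"translation": [-15.6,12.7,0],"roll": 9.6}
    - {"fingers": 0,"translation": [-15.6,12.7,0],"roll": 9.6}
    - {"fingers": 0,"translation": [-15.6,12.7,0],"roll": 9.6}
    - {"fingers": 0,"translation": [-15.6,12.7,0],"roll": 9.6}
    - {"fingers": 0,"translation": [-15.6,12.7,0],"roll": 9.6}
    - {"fingers": 0,"translation": [-15.6,12.7,0],"roll": 9.6}
    - {"fingers": 0,"translation": [-15.6,12.7,3],"roll": 9.6}
    - {"fingers": 0,"translation": [-15.6,12.7,6],"roll": 9.6}
    - {"fingers": 0,"translation": [-15.6,12.7,8],"roll": 9.6}
    - {"fingers": 0,"translation": [-15.6,12.7,8],"roll": 9.6}

```text
clock: 9.53
eef_pos: [0.6215, -0.158, 0.1161]
tool_rot: [0.675, 0.738, -0.003, -0.005]
ft_force: [-1.3, -0.0, -0.9]
grip_width: 0.0428
```

```bash
python3 -c "
from h import *
st();to([.6228,-.1595,.070],95)"
```

```text
9.5333 [ 0.6215 -0.158   0.1161] [-1.3 -0.  -0.9] 0.0428 [-0.25  0.6   0.22  1.2   0.   -0.34]
shift [-0.18  0.16  4.61] xang 95.1 roll 0.1
```

Emit:
play_rows:
  motion:
    - {"fingers": 0,"translation": [-0.1,0.1,2],"roll": 0}
    - {"fingers": 0,"translation": [-0.1,0.1,4],"roll": 0}
    - {"fingers": 0,"translation": [-0.1,0.1,4.5],"roll": 0}
    - {"fingers": 0,"translation": [-0.1,0.1,4.5],"roll": 0}
    - {"fingers": 0.4,"translation": [-0.1,0.1,4.5],"roll": 0}
    - {"fingers": 0.8,"translation": [-0.1,0.1,4.5],"roll": 0}
    - {"fingers": 1,"translation": [-0.1,0.1,4.5],"roll": 0}
    - {"fingers": 1,"translation": [-0.1,0.1,4.5],"roll": 0}
    - {"fingers": 1,"translation": [-0.1,0.1,4.5],"roll": 0}
    - {"fingers": 1,"translation": [-0.1,0.1,4.5],"roll": 0}

```text
clock: 10.37
eef_pos: [0.6272, -0.16, 0.0803]
tool_rot: [0.675, 0.738, 0.001, 0.001]
ft_force: [-0.5, 2.1, 6.0]
grip_width: 0.0082
```

```bash
python3 - <<'E'
from h import *
o=bot.get_obs();R=Ro.from_quat(o['tool_rot']).as_matrix();st()
print(o['tool_rot'],o['ft_torque'])
n=np.array([.583,-.163]);v=o['eef_pos'][:2]-n;a=np.degrees(np.arctan2(v[1],v[0]));x=np.degrees(np.arctan2(R[1,0],R[0,0]))
print(np.hypot(*v),a,x-90)
for k in np.arange(1,15)/14:
    r=k*65;c,s=np.cos(np.radians(-r)),np.sin(np.radians(-r))
    p=np.r_[n+np.array([[c,-s],[s,c]])@v,o['eef_pos'][2]]
    print(round(r,1),(R.T@(p-o['eef_pos'])*100).round(2)[:2])
E
```

```text
10.3667 [ 0.6272 -0.16    0.0803] [-0.5  2.1  6. ] 0.0082 [-0.25  0.63  0.17  1.11  0.   -0.34]
[0.6750698  0.73775153 0.00130047 0.00132035] [ 0.51131964  0.07929959 -0.1215876 ]
0.04430044313765472 3.8881728707867924 5.080657475460882
4.6 [-0.36 -0.02]
9.3 [-0.71 -0.07]
13.9 [-1.06 -0.15]
18.6 [-1.41 -0.26]
23.2 [-1.74 -0.39]
27.9 [-2.06 -0.56]
32.5 [-2.37 -0.74]
37.1 [-2.66 -0.95]
41.8 [-2.93 -1.19]
46.4 [-3.18 -1.44]
51.1 [-3.41 -1.72]
55.7 [-3.62 -2.01]
60.4 [-3.8  -2.32]
65.0 [-3.96 -2.64]
```

Emit:
play_rows:
  motion:
    - {"fingers": 0.4,"translation": [0,-0.3,0],"roll": 0}
    - {"fingers": 0.4,"translation": [0,-0.3,0],"roll": 0}
    - {"fingers": 0.4,"translation": [0,-0.3,0.4],"roll": 0}
    - {"fingers": 0.4,"translation": [0,-0.3,0.6],"roll": 0}
    - {"fingers": 0.4,"translation": [0,-0.3,0.6],"roll": 0}
    - {"fingers": 0.4,"translation": [0,-0.3,0.6],"roll": 0}

```text
clock: 10.87
eef_pos: [0.6224, -0.1605, 0.0715]
tool_rot: [0.675, 0.738, -0.0, -0.001]
ft_force: [0.7, 0.0, 1.1]
grip_width: 0.0253
```

Emit:
play_rows:
  motion:
    - {"fingers": 0.7,"translation": [0,0,0],"roll": 0}
    - {"fingers": 1,"translation": [0,0,0],"roll": 0}
    - {"fingers": 1,"translation": [0,0,0],"roll": 0}
    - {"fingers": 1,"translation": [0,0,0],"roll": 0}
    - {"fingers": 1,"translation": [0,0,0],"roll": 0}

```text
clock: 11.28
eef_pos: [0.6228, -0.1601, 0.0722]
tool_rot: [0.675, 0.738, 0.0, -0.0]
ft_force: [0.2, 2.2, 0.2]
grip_width: 0.0091
```

```bash
python3 - <<'E'
from h import *
o=bot.get_obs();R=Ro.from_quat(o['tool_rot']).as_matrix();st()
print(o['ft_torque'])
n=np.array([.583,-.163]);v=o['eef_pos'][:2]-n;a=np.degrees(np.arctan2(v[1],v[0]));x=np.degrees(np.arctan2(R[1,0],R[0,0]))
print(np.hypot(*v),a,x-90)
for k in np.arange(1,15)/14:
    r=k*65;c,s=np.cos(np.radians(-r)),np.sin(np.radians(-r))
    p=np.r_[n+np.array([[c,-s],[s,c]])@v,o['eef_pos'][2]]
    print(round(r,1),(R.T@(p-o['eef_pos'])*100).round(2)[:2])
E
```

```text
11.2833 [ 0.6228 -0.1601  0.0722] [0.2 2.2 0.2] 0.0091 [-0.25  0.64  0.15  1.09  0.   -0.34]
[ 0.38524544  0.08319573 -0.05128749]
0.03991657715032104 4.136516373227317 5.081578490253449
4.6 [-0.32 -0.02]
9.3 [-0.64 -0.06]
13.9 [-0.96 -0.13]
18.6 [-1.27 -0.23]
23.2 [-1.57 -0.35]
27.9 [-1.86 -0.49]
32.5 [-2.13 -0.66]
37.1 [-2.4  -0.85]
41.8 [-2.64 -1.06]
46.4 [-2.87 -1.29]
51.1 [-3.08 -1.53]
55.7 [-3.27 -1.8 ]
60.4 [-3.44 -2.07]
65.0 [-3.58 -2.36]
```

Emit:
play_rows:
  motion:
    - {"fingers": 1,"translation": [-0.32,-0.02,0],"roll": 4.6}
    - {"fingers": 1,"translation": [-0.64,-0.06,0],"roll": 9.3}
    - {"fingers": 1,"translation": [-0.96,-0.13,0],"roll": 13.9}
    - {"fingers": 1,"translation": [-1.27,-0.23,0],"roll": 18.6}
    - {"fingers": 1,"translation": [-1.57,-0.35,0],"roll": 23.2}
    - {"fingers": 1,"translation": [-1.86,-0.49,0],"roll": 27.9}
    - {"fingers": 1,"translation": [-2.13,-0.66,0],"roll": 32.5}
    - {"fingers": 1,"translation": [-2.4,-0.85,0],"roll": 37.1}
    - {"fingers": 1,"translation": [-2.64,-1.06,0],"roll": 41.8}
    - {"fingers": 1,"translation": [-2.87,-1.29,0],"roll": 46.4}
    - {"fingers": 1,"translation": [-3.08,-1.53,0],"roll": 51.1}
    - {"fingers": 1,"translation": [-3.27,-1.8,0],"roll": 55.7}
    - {"fingers": 1,"translation": [-3.44,-2.07,0],"roll": 60.4}
    - {"fingers": 1,"translation": [-3.58,-2.36,0],"roll": 65}
    - {"fingers": 1,"translation": [-3.58,-2.36,0],"roll": 65}
    - {"fingers": 1,"translation": [-3.58,-2.36,0],"roll": 65}
    - {"fingers": 1,"translation": [-3.58,-2.36,0],"roll": 65}

```text
clock: 12.7
eef_pos: [0.6037, -0.1963, 0.0722]
tool_rot: [0.966, 0.26, 0.001, -0.001]
ft_force: [2.8, 6.3, -1.2]
grip_width: 0.0086
```

```bash
cat > tabang.py <<'E'
from h import *
o=bot.get_obs();R=Ro.from_quat(o['tool_rot']).as_matrix();st();print(o['ft_torque'])
n=np.array([.583,-.163]);v=o['eef_pos'][:2]-n;print(np.hypot(*v),np.degrees(np.arctan2(v[1],v[0])),np.degrees(np.arctan2(R[1,0],R[0,0]))-90)
E
python3 tabang.py
```

```text
12.7 [ 0.6037 -0.1963  0.0722] [ 2.8  6.3 -1.2] 0.0086 [-0.32  0.62  0.12  1.07  0.    0.73]
[ 1.12229991 -0.54815827 -0.24439663]
0.03921541195604519 -58.16766843818948 -59.86109328813164
```

Emit:
play_rows:
  motion:
    - {"fingers": 0.5,"translation": [0,0,0],"roll": 0}
    - {"fingers": 0.3,"translation": [0,0,0],"roll": 0}
    - {"fingers": 0.3,"translation": [0,0,0],"roll": 0}
    - {"fingers": 0.3,"translation": [0,0,-2],"roll": 0}
    - {"fingers": 0.3,"translation": [0,0,-5],"roll": 0}
    - {"fingers": 0.3,"translation": [0,0,-9],"roll": 0}
    - {"fingers": 0.3,"translation": [0,0,-13],"roll": 0}
    - {"fingers": 0.3,"translation": [-5,-18,-13],"roll": 0}
    - {"fingers": 0.3,"translation": [-5,-18,-13],"roll": 0}
    - {"fingers": 0.3,"translation": [-5,-18,-13],"roll": 0}
    - {"fingers": 0.3,"translation": [-5,-18,-13],"roll": 0}
    - {"fingers": 0.3,"translation": [-5,-18,-13],"roll": 0}
    - {"fingers": 0.3,"translation": [-5,-18,-13],"roll": 0}

```text
clock: 13.78
eef_pos: [0.4655, -0.0654, 0.2028]
tool_rot: [0.965, 0.261, -0.001, -0.0]
ft_force: [-1.0, 0.3, -0.0]
grip_width: 0.0301
```

```bash
python3 - <<'E'
from h import *
st()
t=snap('top','t3.png');s=snap('scene','s7.png')
a=cv2.resize(cv2.imread('pics/t3.png')[165:220,300:380],None,fx=8,fy=8,interpolation=cv2.INTER_CUBIC)[:290]
b=cv2.resize(cv2.imread('pics/s7.png')[185:220,125:205],None,fx=8,fy=8,interpolation=cv2.INTER_CUBIC)
cv2.imwrite('pics/v7.png',np.vstack([a,b]))
E
```

```text
13.7833 [ 0.4655 -0.0654  0.2028] [-1.   0.3 -0. ] 0.0301 [-0.14  0.21 -0.15  1.21  0.    0.9 ]
```

View pics/v7.png

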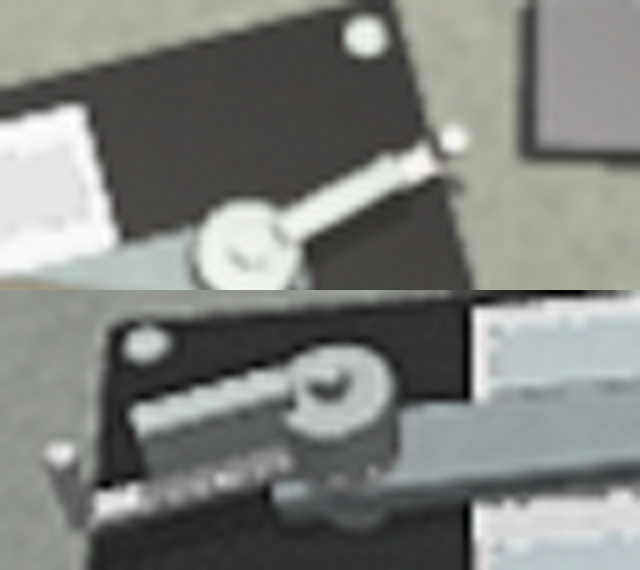

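```bash
python3 - <<'E'
from h import *
def g(file,o,pts):
    c=np.load(file);f=lambda u,v,z:ray(c,(o[0]+(u+.5)/8-.5,o[1]+(v+.5)/8-.5),z)
    P=[f(*p) for p in pts];n=P[0];print(n.round(4))
    for p in P[1:]:
        for m in(n,np.array([.583,-.163,0])): d=p-m;print(p.round(4),np.hypot(*d[:2]).round(4),np.degrees(np.arctan2(d[1],d[0])).round(1))
g('pics/t3.png.npz',(300,165),[(246,251,.067),(393,167,.077),(453,138,.072)])
g('pics/s7.png.npz',(125,185),[(343,100,.067),(139,128,.077),(60,164,.072)])
# prediction of tab top outline for candidate angles
for f,o in(('pics/t3.png.npz',(300,165)),('pics/s7.png.npz',(125,185))):
    c=np.load(f)
    for a in(-56,-60,-64):
        d=np.array([np.cos(np.radians(a)),np.sin(np.radians(a)),0]);q=np.array([-d[1],d[0],0])
        print(a,[((proj(c,np.array([.583,-.163,.077])+d*r+q*s)-o+.5)*8-.5).round() .tolist() for r,s in((.02,.005),(.02,-.005),(.052,.005),(.052,-.005))],'pin',((proj(c,np.array([.583,-.163,.072])+d*.072)-o+.5)*8).round())
E
```

```text
[ 0.5836 -0.1627  0.067 ]
[ 0.6086 -0.2063  0.077 ] 0.0503 -60.1
[ 0.6086 -0.2063  0.077 ] 0.0503 -59.4
[ 0.6186 -0.2256  0.072 ] 0.072 -60.9
[ 0.6186 -0.2256  0.072 ] 0.072 -60.4
[ 0.5842 -0.1602  0.067 ]
[ 0.6091 -0.2066  0.077 ] 0.0527 -61.8
[ 0.6091 -0.2066  0.077 ] 0.0508 -59.1
[ 0.6201 -0.2256  0.072 ] 0.0746 -61.2
[ 0.6201 -0.2256  0.072 ] 0.0727 -59.3
-56 [[296.0, 199.0], [315.0, 227.0], [383.0, 142.0], [401.0, 169.0]] pin [444. 123.]
-60 [[300.0, 203.0], [316.0, 231.0], [390.0, 152.0], [407.0, 180.0]] pin [453. 137.]
-64 [[303.0, 206.0], [317.0, 236.0], [397.0, 162.0], [412.0, 191.0]] pin [460. 152.]
-56 [[261.0, 109.0], [250.0, 83.0], [142.0, 150.0], [132.0, 124.0]] pin [ 67. 175.]
-60 [[258.0, 106.0], [250.0, 79.0], [138.0, 141.0], [130.0, 113.0]] pin [ 63. 161.]
-64 [[256.0, 102.0], [250.0, 75.0], [134.0, 131.0], [129.0, 103.0]] pin [ 60. 147.]
```

```bash
python3 -c "
from h import *
to(PIV+UX*.112+[0,0,.145],104.7)"
```

```text
shift [19.74  2.53  0.35] xang 30.12 roll -74.6
```

Emit:
play_rows:
  motion:
    - {"fingers": 1,"translation": [19.7,2.5,0],"roll": -74.6}
    - {"fingers": 1,"translation": [19.7,2.5,0],"roll": -74.6}
    - {"fingers": 1,"translation": [19.7,2.5,0],"roll": -74.6}
    - {"fingers": 1,"translation": [19.7,2.5,0],"roll": -74.6}
    - {"fingers": 1,"translation": [19.7,2.5,0],"roll": -74.6}
    - {"fingers": 1,"translation": [19.7,2.5,0],"roll": -74.6}
    - {"fingers": 1,"translation": [19.7,2.5,0],"roll": -74.6}
    - {"fingers": 1,"translation": [19.7,2.5,0],"roll": -74.6}
    - {"fingers": 1,"translation": [19.7,2.5,0],"roll": -74.6}
    - {"fingers": 1,"translation": [19.7,2.5,0],"roll": -74.6}
    - {"fingers": 1,"translation": [19.7,2.5,0],"roll": -74.6}
    - {"fingers": 1,"translation": [19.7,2.5,0],"roll": -74.6}
    - {"fingers": 1,"translation": [19.7,2.5,0],"roll": -74.6}
    - {"fingers": 1,"translation": [19.7,2.5,0],"roll": -74.6}
    - {"fingers": 1,"translation": [19.7,2.5,0],"roll": -74.6}

```text
clock: 15.13
eef_pos: [0.6524, 0.0091, 0.2021]
tool_rot: [0.612, 0.791, -0.0, 0.0]
ft_force: [-0.8, -0.4, 0.2]
grip_width: 0.0002
```

```bash
python3 -c "
from h import *
st();to(PIV+UX*.112+[0,0,.044],104.7);to(PIV-UX*.052+[0,0,.058],104.7)"
```

```text
15.1333 [0.6524 0.0091 0.2021] [-0.8 -0.4  0.2] 0.0002 [ 0.01  0.57  0.39  1.39 -0.   -0.24]
shift [ 0.04  0.03 10.31] xang 104.59 roll -0.1
shift [  0.02 -16.37   8.91] xang 104.59 roll -0.1
```

Emit:
play_rows:
  motion:
    - {"fingers": 1,"translation": [0,0,3.5],"roll": 0}
    - {"fingers": 1,"translation": [0,0,7],"roll": 0}
    - {"fingers": 1,"translation": [0,0,10.3],"roll": 0}
    - {"fingers": 1,"translation": [0,-1,10.3],"roll": 0}
    - {"fingers": 1,"translation": [0,-2.3,10.3],"roll": 0}
    - {"fingers": 1,"translation": [0,-3.5,10.2],"roll": 0}
    - {"fingers": 1,"translation": [0,-4.7,10],"roll": 0}
    - {"fingers": 1,"translation": [0,-5.9,9.7],"roll": 0}
    - {"fingers": 1,"translation": [0,-7.1,9.3],"roll": 0}
    - {"fingers": 1,"translation": [0,-8.3,8.9],"roll": 0}
    - {"fingers": 1,"translation": [0,-9.5,8.9],"roll": 0}
    - {"fingers": 1,"translation": [0,-10.7,8.9],"roll": 0}
    - {"fingers": 1,"translation": [0,-11.9,8.9],"roll": 0}
    - {"fingers": 1,"translation": [0,-13,8.9],"roll": 0}
    - {"fingers": 1,"translation": [0,-14,8.9],"roll": 0}
    - {"fingers": 1,"translation": [0,-15,8.9],"roll": 0}
    - {"fingers": 1,"translation": [0,-15.8,8.9],"roll": 0}
    - {"fingers": 1,"translation": [0,-16.3,8.9],"roll": 0}
    - {"fingers": 1,"translation": [0,-16.3,8.9],"roll": 0}

```text
clock: 16.72
eef_pos: [0.4965, -0.0317, 0.1152]
tool_rot: [0.611, 0.791, 0.002, 0.002]
ft_force: [3.2, 1.4, 5.0]
grip_width: 0.0001
```

Now press from the top to seat it against the stop.

Emit:
play_rows:
  motion:
    - {"fingers": 1,"translation": [0,0.3,-1.2],"roll": 0}
    - {"fingers": 1,"translation": [0,0,-2.7],"roll": 0}
    - {"fingers": 1,"translation": [0,-1.3,-2.7],"roll": 0}
    - {"fingers": 1,"translation": [0,-1.3,-1.5],"roll": 0}
    - {"fingers": 1,"translation": [0,-1.3,-0.6],"roll": 0}
    - {"fingers": 1,"translation": [0,-1.3,-0.3],"roll": 0}
    - {"fingers": 1,"translation": [0,-1.3,0],"roll": 0}
    - {"fingers": 1,"translation": [0,-1.3,0.1],"roll": 0}
    - {"fingers": 1,"translation": [0,-1.3,0.1],"roll": 0}

```text
clock: 17.47
eef_pos: [0.4808, -0.0354, 0.116]
tool_rot: [0.611, 0.791, -0.001, 0.0]
ft_force: [-12.9, -0.5, 32.9]
grip_width: 0.0
```

Emit:
play_rows:
  motion:
    - {"fingers": 1,"translation": [0,0,-2],"roll": 0}
    - {"fingers": 1,"translation": [0,0,-5],"roll": 0}
    - {"fingers": 1,"translation": [0,-3,-8],"roll": 0}
    - {"fingers": 1,"translation": [0,-7,-10],"roll": 0}
    - {"fingers": 1,"translation": [0,-11,-11],"roll": 0}
    - {"fingers": 1,"translation": [0,-12,-11],"roll": 0}
    - {"fingers": 1,"translation": [0,-12,-11],"roll": 0}

```text
clock: 18.05
eef_pos: [0.3629, -0.0658, 0.2225]
tool_rot: [0.612, 0.791, -0.0, -0.0]
ft_force: [0.0, 0.5, 1.4]
grip_width: -0.0001
```

```bash
python3 - <<'E'
from h import *
st()
t=snap('top','t4.png');s=snap('scene','s8.png')
print(proj(s,PIV-UX*.065+[0,0,.0375]),proj(t,PIV-UX*.065+[0,0,.0375]))
a=cv2.resize(cv2.imread('pics/t4.png')[145:255,215:405],None,fx=4,fy=4,interpolation=cv2.INTER_CUBIC)[:270]
b=cv2.resize(cv2.imread('pics/s8.png')[150:232,115:305],None,fx=4,fy=4,interpolation=cv2.INTER_CUBIC)
a=np.vstack([a,b]);cv2.imwrite('pics/v8.png',a)
d=lambda x,y:cv2.absdiff(cv2.imread('pics/'+x),cv2.imread('pics/'+y)).max(2)
for n,x,y in(('top','top0.png','t4.png'),('scene','scene0.png','s8.png')):
    m=(d(x,y)>50).astype(np.uint8);k,_,stt,_=cv2.connectedComponentsWithStats(m);print(n,[r.tolist() for r in stt[1:] if r[4]>6])
E
```

```text
18.05 [ 0.3629 -0.0658  0.2225] [0.  0.5 1.4] -0.0001 [-0.18 -0.01 -0.34  1.24 -0.   -0.43]
[232.78784042 160.93469133] [278.31313231 236.60306961]
top [[327, 175, 6, 18, 74], [336, 184, 13, 8, 19], [291, 270, 4, 20, 31], [299, 273, 16, 5, 23], [265, 275, 73, 109, 5223], [322, 277, 9, 4, 17], [332, 280, 9, 10, 32], [331, 280, 22, 98, 842], [353, 283, 4, 19, 37], [333, 322, 4, 13, 16], [78, 331, 158, 53, 3883], [340, 338, 11, 46, 200], [0, 344, 64, 40, 1490]]
scene [[240, 0, 3, 11, 14], [248, 0, 26, 27, 159], [307, 0, 17, 29, 390], [437, 0, 70, 48, 1603], [298, 5, 9, 22, 153], [222, 11, 6, 4, 11], [216, 12, 6, 3, 9], [503, 17, 3, 4, 7], [483, 17, 29, 44, 344], [194, 29, 61, 60, 2019], [294, 57, 7, 7, 36], [293, 65, 14, 13, 121], [169, 74, 267, 83, 3864], [210, 74, 5, 6, 9], [193, 149, 5, 2, 7], [141, 195, 21, 9, 91], [142, 202, 24, 14, 106]]
```

View pics/v8.png

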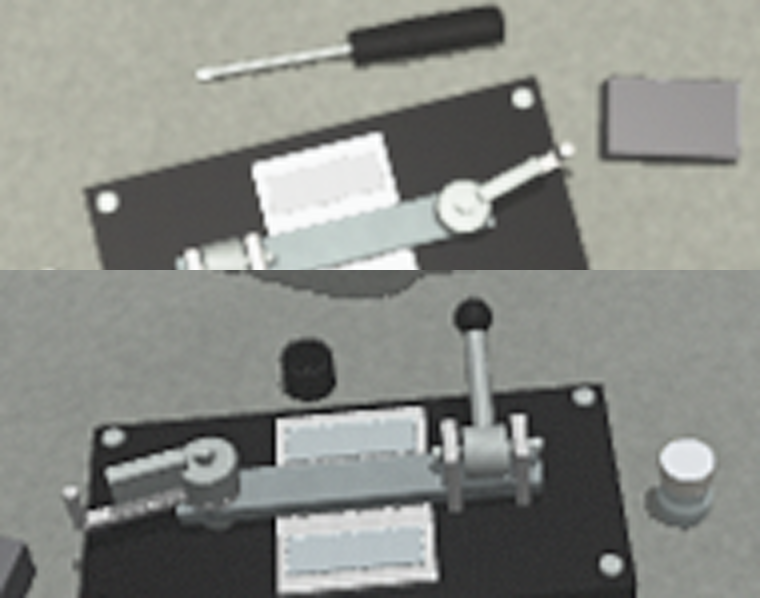

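```bash
python3 -c "
from h import *
print(bot.job_done())"
```

```text
the job is handed in; nothing more can be done
None
```

I opened the lever, turned the nut to the index pin and closed the lever again, then handed the job in at about 18 s.

- **Lever open:** My first try at swinging the lever by a grip on the ball slipped off about a third of the way. I finished with closed fingers pushing the ball over. Pressing down on it gave about 17 N against roughly 2 N of friction, so it was at the open stop.
- **Nut:** I gripped the tab and turned it about 65° clockwise while the lever was open. In the pictures taken afterwards, the tab and pin directions agreed within about 1° in both the top and scene views. The absolute angles differed by 1–2° between the two cameras.
- **Lever closed:** I pushed the lever back and pressed the ball down from above, reaching about 33 N at the closed stop. In the final pictures the lever looks the same as at the start in both views.
- **Surroundings:** Comparing start and end pictures, the only change on the clamp is the nut's tab. The screwdriver, lens tube, vial and slide box show no movement, and the robot is clear of everything.

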